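# Swap the open drop-front locker

## Robot

A 6-joint arm with a two-finger parallel gripper is mounted at the origin on a cart in front of the work surface, level with it; the furniture and walls round the work are solid. World frame = base frame: x ahead of the robot, y to its left, z up, the work surface at z = 0. Lengths are in mm, angles in rad, forces in N, time in s.
With the tool pointing down it reaches from about 350 to 975 mm from the base axis. Payload 7.1 kg.
Tool frame: the origin (TCP) lies between the finger pads; the fingertips stand 17 mm ahead of it and the grasp point (between the pads) lies 2 mm behind it (tip_reach is the y of the fingertips in the tool frame, in mm); y points along the fingers, x is the direction in which the jaws open and shut, and the axes are right-handed (so a half turn about y gives the same grasp; the last joint's range is limited). The gripper opens to 88 mm and grips with 3 to 60 N. Pads are 20 mm wide; open, the fingers measure 115 mm over their backs; the gripper's body (75 mm by 178 mm) begins 61 mm behind the grasp point.
Start: joints at [1.124, 0.423, 1.63, -0, 1.089, -0.019], TCP at [259.261, 568.673, 239.675] pointing down, gripper open.
Joint ranges: [-3, 3], [-0.9, 2.11], [0.09, 2.58], [-1.31, 4.45], [0.11, 2.69], [-2.54, 2.54]. Speed limits (rad/s): [2.39, 2.39, 3.01, 3.14, 3.14, 3.14].

## Interface

Orientations are given as a rotation vector (axis times angle).
In Python, from workcell import get_obs, get_image, camera_model, close_job, silhouettes, tip_of, tip_reach gives the robot as it stands. The module is installed in compiled form; this text tells all that it offers.
- The arm moves only by the tool arm_command, never from a script. Its argument "targets" is a list of rows, each a list of 4 numbers: the shift along the tool's x, y, z in mm, then the turn about the tool's y in rad. A call has 1 to 20 rows; each row shifts and turns the commanded pose from where the row before left it, along the tool's axes as they then stand; what a row does not reach is not made up. A row lasts 1/12 s, in which the tool goes at most 41.7 mm and 7.16 degrees, less where a joint would pass 70% of its speed; a pose out of reach is approached as far as the arm can. A call is refused whole if a number of a shift passes 41.7 or a number of a turn 0.125, either way. A call with a gripper value outside its range is refused whole. "gripper" is the opening in per cent of the stroke, from 0 (shut) to 100 (fully open), set as the call begins (left out, the last holds). The fingers move at their own pace and stop on an object; the grip force is fixed at half the most. Time passes only in rows, so rows that do not move let the fingers close. It gives the time, the measured TCP pose, the force and the opening at its end, in the units of the state.
- get_obs(): the state, without advancing time (a new reading comes with each control period).
- get_image(name): name is "scene" or "top" or "wrist"; returns the picture (400x640x3 uint8, blue, green, red); there is no depth.
- camera_model(name): a dict with "mtx" (3x3 intrinsics, pixels), "position" and "orientation" of the camera in the world. Camera axes: x right, y up, looking along -z (the intrinsics and any distortion apply to the point x, -y, -z); pixel columns grow to the right and rows downward; lengths in mm; the calibration is good to about 2 mm. A picture is of the moment at which its call begins: read the wrist's pose just before it. camera_model takes no time and is no camera call; for the wrist camera it gives the pose at the moment of the call.
- close_job(): hands the job in, once; it reports no verdict.
Trained networks look in the newest picture that a camera, given by its name, has taken for a name from the list of things; names that differ only in an ending like _2 or _b are one class to them, and where a whole thing is asked for, a point or a joint stands for the part that bears it (a point fixed in the world has none). Each returns a list of dicts, best first, with "conf" (0 to 1); they miss things now and then, are a little off and sometimes report something else, mostly with a low value. They report only what shows in the picture. A call takes as long as a camera call.
- silhouettes(camera, thing): "pixels" (400x640 bool, what is visible of it) and "at" ([column, row] in pixels, amid what is visible of it).
- tip_of(camera, thing): "at" ([column, row] in pixels: a listed point, or the origin of a listed thing).
The state is a dict: "t": time; "qpos": joint angles; "qvel": joint speeds; "joint_torque": joint torques, N m; "ee_pos": TCP position; "orientation": TCP orientation; "ft_force": force on the tool from outside, world axes, zero at the start; "moment": the same for the moment, N m; "width": finger opening in mm.
Only numpy, scipy, OpenCV 4.12 (cv2) and the standard library are available. Lean on these libraries where they do the work, as an engineer would, in place of code of your own. Each camera call takes 0.05 s, during which the arm holds its last target. There are 200 camera calls.

## Task

The wrong one of the two small grey drop-front lockers on the bench has been opened. Push its lowered door up until it is fully shut, and pull the other locker's door down until it lies level, so that its contents can be reached.

Things in the scene. Friction and masses are not known exactly. Their poses are not given: they have to be found in the camera images.
- locker_open_roof (a point): Centre of the roof's upper face of the grey steel locker whose door starts lowered (solder spool inside), left or right of the other. Fixed; 130 wide (y), 130 deep (x); the roof is 160 above the bench. x points to its back, z up; its door faces -x, towards the robot. From this point the door's hinge is a level line along y at x -69, z -110. All mm, the same for both.
- locker_open_flap (a joint): Its door, 126 wide, 8 thick, reaching 110 from the hinge; rad: 0 upright and shut, 1.571 level, down towards the robot (stops). Starts at 1.25 to 1.57. Handle: round bar 10 thick, 90 long along y, in the door's plane 155 from the hinge, 40 clear of the door's edge, a post at each end. Stiff hinge (0.4 N m, 3 N at the bar): it stays where left.
- locker_shut_roof (a point): The same point of the like locker whose door starts shut (tape roll inside); same sizes, frame, hinge, handle. From it the bar of a shut door is at x -69, z +45 (above the roof), of a level door at x -224, z -110 (50 over the bench). Either way the bar's middle can be pinched from above, one finger before and one behind it; it rolls between them as the door swings.
- locker_shut_flap (a joint): Door of locker_shut, like the other: rad, 0 upright and shut, 1.571 level; starts shut or a crack open (0 to 0.08). The same stiff hinge and bar handle.

How it is judged (in metres and radians):
At the end, for the whole second after the job is handed in: The door that started lowered is shut to within 0.17 rad (10 degrees), the door that started shut is lowered to more than 1.40 rad (within 10 degrees of level), and both are at rest (value of joint locker_open_flap below 0.17 rad and value of joint locker_shut_flap above 1.4 rad and velocity of joint each of locker_open_flap, locker_shut_flap below 0.05 rad/s); the robot touches nothing.
It also fails if it takes over 58 s, if anything falls off the work surface, if the arm or the gripper's body presses on something with over 40 N, if the wrist force passes 120 N, or if a joint passes its speed limit or range.

## Working session

There is one attempt and no reset: what is moved stays moved. The work goes in short steps, Python scripts to look and compute and a tool call to move; the robot and the scene stay as the last step left them, time stands still between calls to the robot, and variables do not carry over. Pictures are saved under pics/ and viewed, about 8 in all and at most 12, crops included, and the job is handed in when it is done.

Besides the shell and the picture viewer there is one more tool, called after "Emit:" as name(argument=value, ...) on one line, values as JSON. arm_command: Moves the arm, as the interface text tells. Its arguments: {"type":"object","properties":{"targets":{"type":"array","items":{"type":"array","items":{"type":"number"}}},"gripper":{"type":"number"}},"required":["targets"]}

```bash
mkdir -p pics; cat > h.py <<'E'
import numpy as np, cv2
from scipy.spatial.transform import Rotation as R
from workcell import *
def cam(n):
    m=camera_model(n); o=np.array(m["orientation"],float)
    Rm=R.from_rotvec(o.ravel()).as_matrix() if o.size==3 else o
    return np.array(m["mtx"]),np.array(m["position"],float),Rm,m
def ray(n,px):
    K,p,Rm,m=cam(n); d=np.linalg.solve(K,[px[0],px[1],1.]); return p,Rm@[d[0],-d[1],-d[2]]
def proj(n,P):
    K,p,Rm,m=cam(n); c=Rm.T@(np.array(P,float)-p); u=K@[c[0],-c[1],-c[2]]; return u[:2]/u[2]
def atz(n,px,z):
    p,d=ray(n,px); return p+d*(z-p[2])/d[2]
def tri(obs):
    A=np.zeros((3,3));b=np.zeros(3)
    for n,px in obs:
        p,d=ray(n,px); d=d/np.linalg.norm(d); M=np.eye(3)-np.outer(d,d); A+=M;b+=M@p
    return np.linalg.solve(A,b)
E
python3 - <<'E'
from h import *
np.set_printoptions(precision=1,suppress=True)
for n in ["scene","top","wrist"]:
    im=get_image(n); cv2.imwrite(f"pics/{n}0.png",im)
    m=cam(n)[3]; print(n,{k:v for k,v in m.items()} if n=="scene" else m["position"])
    for t in ["locker_open_roof","locker_shut_roof"]:
        for d in tip_of(n,t)[:2]: print(n,t,d["at"],round(d["conf"],2),atz(n,d["at"],160))
o=get_obs(); print(o); print(R.from_rotvec(o["orientation"]).as_matrix())
a,b=cv2.imread("pics/scene0.png"),cv2.imread("pics/top0.png")
E
```

```text
scene {'mtx': array([[489.4,   0. , 314.7],
       [  0. , 489.4, 196.7],
       [  0. ,   0. ,   1. ]]), 'position': array([ 156.7, -663.7,  590.8]), 'orientation': array([ 1. , -0.4, -0.7])}
scene locker_open_roof [357.0, 202.5] 0.88 [ 656.6 -225.   160. ]
scene locker_shut_roof [298.1, 158.4] 0.87 [690.2 -44.4 160. ]
top [ 571.  -145.5 1009.3]
top locker_shut_roof [265.7, 164.5] 0.91 [699.  -29.8 160. ]
wrist [191.8 599.9 383.6]
{'t': 0.45, 'qpos': array([ 1.1,  0.4,  1.6, -0. ,  1.1, -0. ]), 'qvel': array([ 0., -0., -0., -0., -0., -0.]), 'joint_torque': array([ -0. , -54.4, -27.4,   0.1,   0. ,  -0. ]), 'ee_pos': array([259.2, 568.6, 239.6]), 'orientation': array([-1.4, -0.9,  0.9]), 'ft_force': array([-0.2, -1.1, -0.3]), 'moment': array([0. , 0.1, 0. ]), 'width': 87.70558628015235}
[[ 0.4 -0.  -0.9]
 [ 0.9 -0.   0.4]
 [-0.  -1.  -0. ]]
```

View pics/scene0.png

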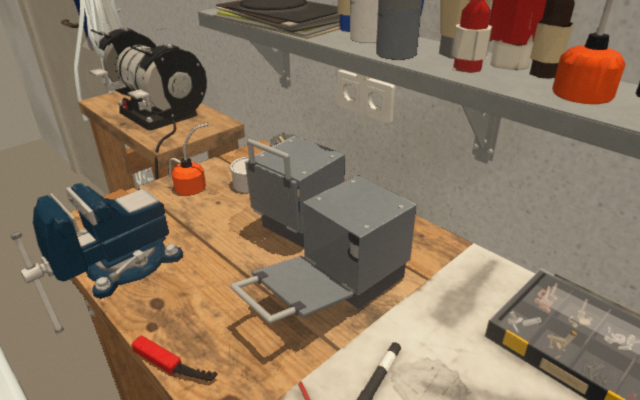

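View pics/top0.png

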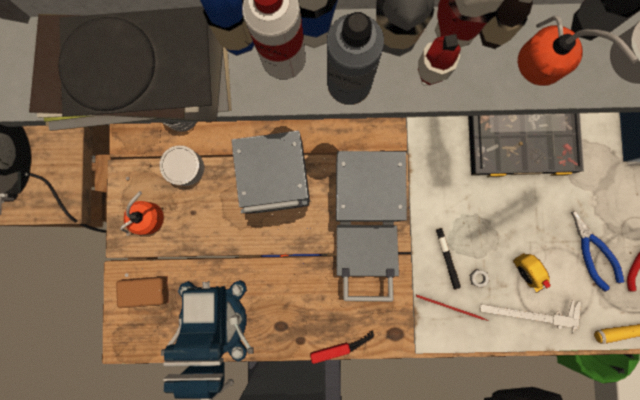

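The scene view shows the open locker (roof about 357,200; lowered door to bar near 265,305), with the shut locker behind it (roof 298,158; bar 268,155). In the top view their roofs are at (372,186) and (270,172). The shut locker looks slightly yawed, so I'll crop in to get its corners.

```bash
python3 - <<'E'
from h import *
im=cv2.imread("pics/top0.png")[120:312,225:425]
cv2.imwrite("pics/crop.png",cv2.resize(im,(800,768),interpolation=cv2.INTER_CUBIC)[:600])
im=cv2.imread("pics/top0.png")
cv2.imwrite("pics/crop.png",cv2.resize(im[125:310,225:415],None,fx=3.2,fy=3.2,interpolation=cv2.INTER_CUBIC))
np.set_printoptions(precision=1,suppress=True)
for t in ["locker_open_flap","locker_shut_flap"]:
  for n in ["top","scene"]:
    for d in silhouettes(n,t)[:1]:
        m=d["pixels"]; ys,xs=np.nonzero(m); print(n,t,round(d["conf"],2),d["at"],xs.min(),xs.max(),ys.min(),ys.max(),cv2.minAreaRect(np.c_[xs,ys].astype(np.float32)))
    for d in tip_of(n,t)[:1]: print(' tip',d["at"],d["conf"])
E
```

```text
top locker_open_flap 0.81 [368.5, 255.1] 337 398 225 301 ((367.5, 263.0), (76.0, 61.0), 90.0)Traceback (most recent call last):
  File "<stdin>", line 11, in <module>
ValueError: it knows: locker_open_roof, locker_shut_roof
```

View pics/crop.png

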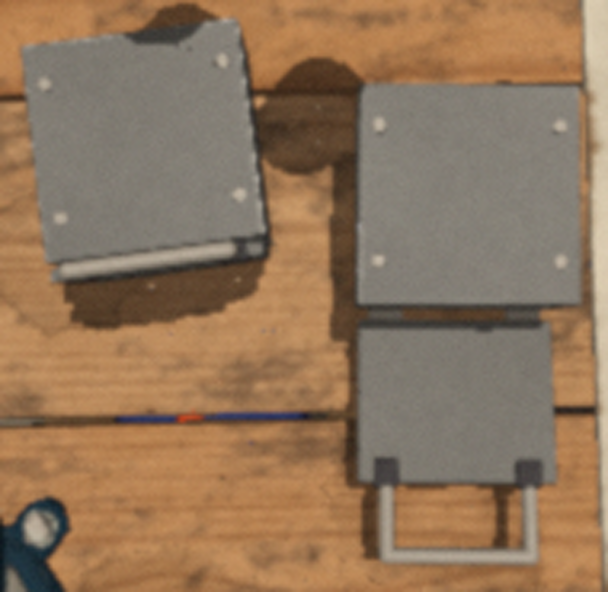

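In the crop, the left (shut) locker's roof corners are near (23,45), (238,20), (47,263) and (267,238). The open locker's are (360,86), (580,86), (357,305) and (580,305), and its bar runs (380–537, 555).

```bash
python3 - <<'E'
from h import *
from scipy.optimize import least_squares
np.set_printoptions(precision=1,suppress=True)
f=lambda c:np.array(c)/3.2+[225,125]-0.35
L={"shut":[(23,45),(238,20),(47,263),(267,238)],"open":[(360,86),(580,86),(357,305),(580,305)]}
tips={"shut":[298.1,158.4],"open":[357.0,202.5]}
loc=np.array([[65,65],[65,-65],[-65,65],[-65,-65]])
for k,cs in L.items():
    W=np.array([atz("top",f(c),160)[:2] for c in cs])
    def res(p):
        r=R.from_euler('z',p[2]).as_matrix()[:2,:2]; return (loc@r.T+p[:2]-W).ravel()
    s=least_squares(res,[690,-100,0]); x,y,a=s.x
    print(k,x,y,"yaw deg",np.degrees(a),s.fun, "scene pred",proj("scene",[x,y,160]),tips[k])
    T=lambda v:np.r_[R.from_euler('z',a).as_matrix()[:2,:2]@np.array([v[0],v[1]])+[x,y],160+v[2]]
    print(" hinge",T([-69,0,-110]))
    if k=="shut":
        for th in (0,.04,.08): 
            print(th,[proj(n,T([-69-155*np.sin(th),0,-110+155*np.cos(th)])) for n in ("top","scene")])
    else:
        for th in (1.25,1.35,1.45,1.57):
            print(th,[proj(n,T([-69-155*np.sin(th),0,-110+155*np.cos(th)])) for n in ("top","scene")])
print("bars crop-> top open",f((459,555)),"shut",f((150,259)))
E
```

```text
shut 690.9190319585065 -36.90103366057991 yaw deg 5.693707976477898 [-0.6  0.4  0.4 -1.4 -0.5  0.8  0.8  0.3] scene pred [295.7 157. ] [298.1, 158.4]
 hinge [622.3 -43.7  50. ]
0 [array([270.6, 203.5]), array([268.1, 148.3])]
0.04 [array([271., 207.]), array([265.6, 149.6])]
0.08 [array([271.4, 210.5]), array([263., 151.])]
open 654.4764672028573 -227.04537206953944 yaw deg -1.7792925762158964 [ 1.1  0.8  0.2  0.1 -0.1 -0.2 -1.2 -0.7] scene pred [357.1 203.5] [357.0, 202.5]
 hinge [ 585.5 -224.9   50. ]
1.25 [array([368.4, 298.1]), array([249.8, 295.4])]
1.35 [array([367.8, 299.1]), array([248.4, 304.4])]
1.45 [array([367.1, 299.3]), array([247.8, 312.9])]
1.57 [array([366.4, 298.5]), array([248.2, 322.3])]
bars crop-> top open [368.1 298.1] shut [271.5 205.6]
```

```bash
cat >> h.py <<'E'
def plan(x,y,z,yaw):
    """grasp-point target (world), yaw of tool x -> tool-frame shift now, turn"""
    o=get_obs(); Rm=R.from_rotvec(o["orientation"]).as_matrix(); psi=np.arctan2(Rm[1,0],Rm[0,0])
    d=np.array([x,y,z-2.])-o["ee_pos"]
    Rt=R.from_euler('z',yaw-psi).as_matrix()@Rm
    print("t",round(o["t"],2),"tcp",o["ee_pos"].round(1),"psi",round(psi,4),"turn",round(psi-yaw,4),"shift after turn",(Rt.T@d).round(1),"now",(Rm.T@d).round(1),"F",o["ft_force"].round(1),"w",round(o["width"],1))
E
python3 - <<'E'
from h import *
plan(435,-229.5,240,-0.031)
p1,d1=ray("top",[100,119]);p2,d2=ray("top",[600,119]); nrm=np.cross(d1,d2)
for px in ([300,60],[480,105],[600,145]):
    p,d=ray("scene",px); s=nrm@(p1-p)/(nrm@d); print("shelf edge",(p+d*s).round(0))
E
```

```text
t 0.5 tcp [259.2 568.6 239.6] psi 1.143 turn 1.174 shift after turn [ 200.4    1.6 -792.3] now [-653.3    1.7 -491. ] F [-0.4 -0.4 -0.5] w 87.8
shelf edge [746.   5. 324.]
shelf edge [ 731. -367.  345.]
shelf edge [ 728. -521.  341.]
```

Emit:
arm_command(targets=[[0,-15,0,0.118],[0,-15,0,0.118],[0,-15,0,0.118],[0,-15,0,0.118],[0,0,0,0.118],[0,0,0,0.118],[0,0,0,0.118],[0,0,0,0.118],[0,0,0,0.118],[0,0,0,0.118]], gripper=50)

```text
t: 1.33
ee_pos: [259.2, 568.6, 299.7]
orientation: [-1.571, 0.034, -0.034]
ft_force: [-0.4, 0.3, -0.5]
width: 44.1
```

```bash
python3 - <<'E'
from h import *
plan(435,-229.5,240,-0.031)
E
```

```text
t 1.33 tcp [259.2 568.6 299.7] psi -0.0428 turn -0.0118 shift after turn [ 200.4   61.7 -792.3] now [ 209.7   61.7 -789.9] F [-0.4  0.3 -0.5] w 44.1
```

Emit:
arm_command(targets=[[10,0,-38,-0.012],[10,0,-38,0],[10,0,-38,0],[10,0,-38,0],[10,0,-38,0],[10,0,-38,0],[10,0,-38,0],[10,0,-38,0],[10,0,-38,0],[10,0,-38,0],[10,0,-38,0],[10,0,-38,0],[10,0,-38,0],[10,0,-38,0],[10,0,-38,0],[10,0,-38,0],[10,0,-38,0],[10,0,-38,0],[10,0,-38,0],[10,0,-38,0]])

```text
t: 3.0
ee_pos: [439.7, -198.4, 299.9]
orientation: [-1.571, 0.02, -0.021]
ft_force: [0.5, 0.6, 0.4]
width: 43.7
```

```bash
python3 - <<'E'
from h import *
plan(435,-229.5,140,-0.031)
im=get_image("wrist"); cv2.imwrite("pics/w1.png",im)
for t in ["locker_open_roof"]:
    for d in silhouettes("wrist","locker_open_flap")[:1]:
        ys,xs=np.nonzero(d["pixels"]); print(d["conf"],d["at"],xs.min(),xs.max(),ys.min(),ys.max())
for th in (1.25,1.32,1.4): print(th,[proj("wrist",[585.5-155*np.sin(th),-229.5+s,50+155*np.cos(th)]).round(0) for s in (-45,45)])
print(proj("wrist",[435,-229.5,60]))
E
```

```text
t 3.0 tcp [ 439.7 -198.4  299.9] psi -0.0255 turn 0.0055 shift after turn [ -3.9 161.9 -31.2] now [ -4.  161.9 -31.2] F [0.5 0.6 0.4] w 43.7
0.89 [391.5, 191.5] 312 443 141 249
1.25 [array([318., 248.]), array([315., 167.])]
1.32 [array([315., 244.]), array([312., 165.])]
1.4 [array([313., 240.]), array([310., 164.])]
[313.54808702 199.19082946]
```

View pics/w1.png

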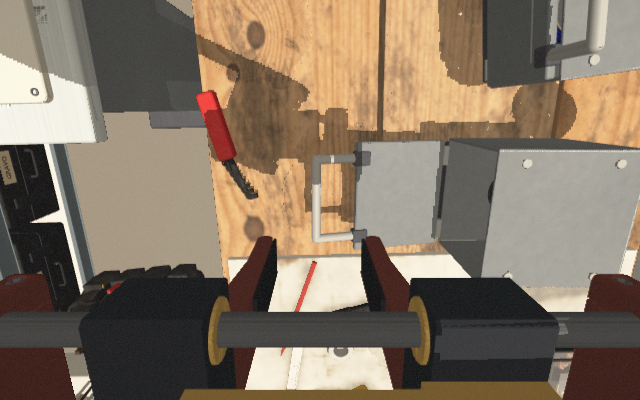

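The bar shows at columns 313–320, rows 157–241, which puts it at about (436, -224, 91). I'll go down over it.

Emit:
arm_command(targets=[[-3.5,20,-25,0.005],[0,35,0,0],[0,35,0,0],[0,35,0,0],[0,35,0,0],[0,26,0,0],[0,15,0,0],[0,9,0,0],[0,0,0,0]])

```text
t: 3.85
ee_pos: [434.7, -220.0, 88.2]
orientation: [-1.569, 0.025, -0.021]
ft_force: [-0.5, -0.0, 0.6]
width: 43.9
```

Emit:
arm_command(targets=[[0,0,0,0],[0,0,0,0],[0,0,0,0],[0,0,0,0],[0,0,0,0]], gripper=0)

```text
t: 4.27
ee_pos: [436.1, -221.3, 90.5]
orientation: [-1.571, 0.022, -0.025]
ft_force: [0.0, 0.6, 0.1]
width: 14.2
```

```bash
python3 - <<'E'
from h import *
plan(435,-223,91,-0.031)
im=get_image("scene"); cv2.imwrite("pics/s1.png",im[150:,130:530])
E
```

```text
t 4.27 tcp [ 436.1 -221.3   90.5] psi -0.03 turn 0.001 shift after turn [-1.   1.5 -1.7] now [-1.   1.5 -1.7] F [0.  0.6 0.1] w 14.2
```

View pics/s1.png

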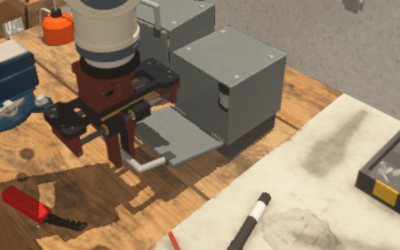

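The fingers straddle the bar and are still closing, so I'll let them finish.

Emit:
arm_command(targets=[[0,0,0,0],[0,0,0,0],[0,0,0,0]])

```text
t: 4.57
ee_pos: [436.2, -221.3, 90.0]
orientation: [-1.571, 0.023, -0.025]
ft_force: [2.1, 0.3, 1.2]
width: 8.9
```

```bash
python3 - <<'E'
from h import *
o=get_obs(); print(o["ee_pos"],o["ft_force"],o["width"])
# arc: hinge (585.5,50); bar angle from x offset; increments along tool x(+x), y(-z)
x0=o["ee_pos"][0]; 
for hx in (583,585.5,588):
    th0=np.arcsin((hx-x0)/155); print(hx,"th0",th0,"z",50+155*np.cos(th0))
th0=1.30
th=np.linspace(th0,-0.02,31)
dx=-155*np.diff(np.sin(th)); dz=155*np.diff(np.cos(th))
print(np.c_[dx,-dz].round(1).tolist(), dx.sum(),dz.sum())
E
```

```text
[ 436.23431683 -221.34653694   89.99619612] [2.12811189 0.34176552 1.23624531] 8.915633482123571
583 th0 1.2433767940944376 z 99.84811173989894
585.5 th0 1.2979374536445147 z 91.7702744567246
588 th0 1.366152560100979 z 81.49884779395506
[[2.0, -6.5], [2.3, -6.4], [2.5, -6.3], [2.8, -6.2], [3.1, -6.1], [3.3, -5.9], [3.6, -5.8], [3.9, -5.6], [4.1, -5.5], [4.3, -5.3], [4.6, -5.1], [4.8, -4.9], [5.0, -4.6], [5.2, -4.4], [5.4, -4.2], [5.6, -4.0], [5.7, -3.7], [5.9, -3.4], [6.0, -3.2], [6.2, -2.9], [6.3, -2.6], [6.4, -2.4], [6.5, -2.1], [6.6, -1.8], [6.7, -1.5], [6.7, -1.2], [6.8, -0.9], [6.8, -0.6], [6.8, -0.3], [6.8, -0.0]] 152.45131207713155 113.50668259650851
```

Emit:
arm_command(targets=[[2,-6.5,0,0],[2.3,-6.4,0,0],[2.5,-6.3,0,0],[2.8,-6.2,0,0],[3.1,-6.1,0,0],[3.3,-5.9,0,0],[3.6,-5.8,0,0],[3.9,-5.6,0,0],[4.1,-5.5,0,0],[4.3,-5.3,0,0]])

```text
t: 5.4
ee_pos: [464.0, -221.9, 149.4]
orientation: [-1.57, 0.029, -0.017]
ft_force: [-12.0, -6.5, 3.4]
width: 9.0
```

Emit:
arm_command(targets=[[4.6,-5.1,0,0],[4.8,-4.9,0,0],[5,-4.6,0,0],[5.2,-4.4,0,0],[5.4,-4.2,0,0],[5.6,-4,0,0],[5.7,-3.7,0,0],[5.9,-3.4,0,0],[6,-3.2,0,0],[6.2,-2.9,0,0]])

```text
t: 6.23
ee_pos: [517.9, -223.6, 192.9]
orientation: [-1.57, 0.03, -0.017]
ft_force: [-20.2, 0.7, 32.2]
width: 9.1
```

Emit:
arm_command(targets=[[0,-5,0,0],[2,-4,0,0],[6.4,-2.4,0,0],[6.5,-2.1,0,0],[6.6,-1.8,0,0],[6.7,-1.5,0,0],[6.7,-1.2,0,0]])

```text
t: 6.82
ee_pos: [556.8, -224.3, 208.4]
orientation: [-1.57, 0.025, -0.023]
ft_force: [-5.0, 0.8, 3.3]
width: 9.3
```

```bash
python3 - <<'E'
from h import *
plan(585,-224,205,-0.031)
E
```

```text
t 6.82 tcp [ 556.8 -224.3  208.4] psi -0.0301 turn 0.0009 shift after turn [28.2  5.4  1.2] now [28.2  5.4  1.2] F [-5.   0.8  3.3] w 9.3
```

Emit:
arm_command(targets=[[6.7,-1,0,0],[6.8,-0.8,0,0],[6.8,-0.5,0,0],[5,-0.2,0,0],[3,0,0,0],[0,0,0,0]])

```text
t: 7.32
ee_pos: [586.8, -225.5, 211.1]
orientation: [-1.571, 0.021, -0.026]
ft_force: [-0.6, 2.2, 4.4]
width: 9.3
```

Emit:
arm_command(targets=[[1.5,0,0,0],[1.5,0,0,0],[0,0,0,0]])

```text
t: 7.57
ee_pos: [587.0, -225.5, 211.1]
orientation: [-1.57, 0.026, -0.021]
ft_force: [-10.2, 2.1, 11.8]
width: 9.0
```

Fully shut: commanded 3 mm further and it moved 0.2 mm, with rising force. I'll release, rise and head for the other one.

Emit:
arm_command(targets=[[0,0,0,0],[0,0,0,0],[0,0,0,0],[0,-15,0,0],[0,-25,0,0],[0,-20,0,0],[0,0,0,-0.065],[0,0,0,-0.065]], gripper=60)

```text
t: 8.23
ee_pos: [589.7, -226.1, 272.1]
orientation: [-1.571, -0.084, 0.077]
ft_force: [0.2, -0.1, -0.4]
width: 52.3
```

```bash
python3 - <<'E'
from h import *
plan(618,-44,273,0.0994)
get_image("top")
im=get_image("scene"); cv2.imwrite("pics/s2.png",im[50:350,130:530])
for s in silhouettes("top","locker_open_flap")[:1]: print(s["conf"],s["at"])
E
```

```text
t 8.23 tcp [ 589.7 -226.1  272.1] psi 0.1029 turn 0.0035 shift after turn [ 46.2   0.9 178.4] now [ 46.9   0.9 178.3] F [ 0.2 -0.1 -0.4] w 52.3
```

View pics/s2.png

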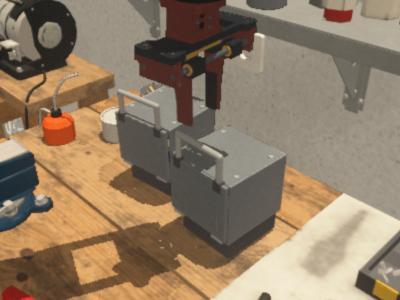

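The first door is shut. Next I move over the other locker's bar and look with the wrist camera.

Emit:
arm_command(targets=[[7,0,30,0.003],[7,0,30,0],[7,0,30,0],[7,0,30,0],[7,0,30,0],[7,0,28,0],[0,0,0,0]])

```text
t: 8.97
ee_pos: [613.2, -40.1, 269.9]
orientation: [-1.568, -0.078, 0.077]
ft_force: [0.6, 0.2, 0.6]
width: 52.3
```

```bash
python3 - <<'E'
from h import *
plan(618,-44,207,0.0994)
im=get_image("wrist"); cv2.imwrite("pics/w2.png",im)
c,s=np.cos(.0994),np.sin(.0994)
for th in (0,.04,.08):
  r=155*np.sin(th); print(th,[proj("wrist",[622.3-r*c-k*s,-43.7-r*s+k*c,50+155*np.cos(th)]).round(0) for k in (-45,45)])
for d in silhouettes("wrist","locker_shut_flap")[:1]:
        ys,xs=np.nonzero(d["pixels"]); print(d["conf"],d["at"],xs.min(),xs.max(),ys.min(),ys.max())
E
```

```text
t 8.97 tcp [613.2 -40.1 269.9] psi 0.0984 turn -0.001 shift after turn [ 4.4 64.8 -4.5] now [ 4.4 64.8 -4.5] F [0.6 0.2 0.6] w 52.3
0 [array([331., 291.]), array([333., 162.])]
0.04 [array([322., 291.]), array([323., 162.])]
0.08 [array([313., 291.]), array([313., 162.])]
0.78 [325.4, 212.2] 316 334 125 299
```

View pics/w2.png

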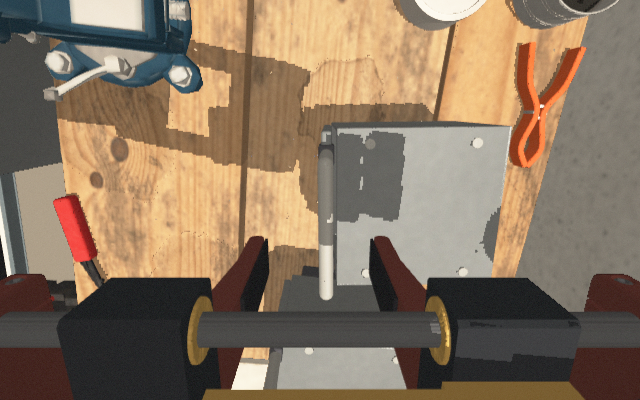

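The bar is at column ~326, rows 148–298, so x≈618 and the door is ajar by ~0.025 rad. Going down and pinching.

Emit:
arm_command(targets=[[5,20,-4,0],[0,20,0,0],[0,15,0,0],[0,9,0,0],[0,0,0,0]])

```text
t: 9.48
ee_pos: [616.6, -49.0, 203.9]
orientation: [-1.569, -0.072, 0.078]
ft_force: [-0.6, -0.0, -0.4]
width: 52.7
```

Emit:
arm_command(targets=[[0,0,0,0],[0,0,0,0],[0,0,0,0],[0,0,0,0],[0,0,0,0],[0,0,0,0],[0,0,0,0],[0,0,0,0],[0,0,0,0]], gripper=0)

```text
t: 10.23
ee_pos: [618.1, -47.9, 206.5]
orientation: [-1.57, -0.077, 0.076]
ft_force: [0.3, 0.5, 2.8]
width: 9.3
```

```bash
python3 - <<'E'
from h import *
plan(618,-44,207,0.0994)
th=np.linspace(0.025,1.571,37)
dx=-155*np.diff(np.sin(th)); dz=155*np.diff(np.cos(th))
print(np.c_[dx,-dz].round(1).tolist(), dx.sum(),dz.sum())
E
```

```text
t 10.23 tcp [618.1 -47.9 206.5] psi 0.0972 turn -0.0022 shift after turn [0.3 1.5 3.9] now [0.2 1.5 3.9] F [0.3 0.5 2.8] w 9.3
[[-6.6, 0.3], [-6.6, 0.6], [-6.6, 0.9], [-6.6, 1.2], [-6.5, 1.4], [-6.4, 1.7], [-6.4, 2.0], [-6.3, 2.3], [-6.2, 2.5], [-6.0, 2.8], [-5.9, 3.0], [-5.8, 3.3], [-5.6, 3.5], [-5.5, 3.8], [-5.3, 4.0], [-5.1, 4.2], [-4.9, 4.5], [-4.7, 4.7], [-4.5, 4.9], [-4.3, 5.1], [-4.1, 5.2], [-3.9, 5.4], [-3.6, 5.6], [-3.4, 5.7], [-3.2, 5.9], [-2.9, 6.0], [-2.6, 6.1], [-2.4, 6.2], [-2.1, 6.3], [-1.8, 6.4], [-1.6, 6.5], [-1.3, 6.5], [-1.0, 6.6], [-0.7, 6.6], [-0.4, 6.6], [-0.1, 6.7]] -151.12540041830457 -154.98313436930667
```

Emit:
arm_command(targets=[[-6.6,0.3,0,0],[-6.6,0.6,0,0],[-6.6,0.9,0,0],[-6.6,1.2,0,0],[-6.5,1.4,0,0],[-6.4,1.7,0,0],[-6.4,2,0,0],[-6.3,2.3,0,0],[-6.2,2.5,0,0],[-6,2.8,0,0]])

```text
t: 11.07
ee_pos: [553.2, -54.2, 190.1]
orientation: [-1.569, -0.076, 0.076]
ft_force: [3.4, -0.7, 0.4]
width: 9.3
```

Emit:
arm_command(targets=[[-5.9,3,0,0],[-5.8,3.3,0,0],[-5.6,3.5,0,0],[-5.5,3.8,0,0],[-5.3,4,0,0],[-5.1,4.2,0,0],[-4.9,4.5,0,0],[-4.7,4.7,0,0],[-4.5,4.9,0,0],[-4.3,5.1,0,0]])

```text
t: 11.9
ee_pos: [502.3, -59.2, 149.0]
orientation: [-1.569, -0.076, 0.076]
ft_force: [4.2, -1.5, 0.3]
width: 9.0
```

Forces are low, so I'll continue.

Emit:
arm_command(targets=[[-4.1,5.2,0,0],[-3.9,5.4,0,0],[-3.6,5.6,0,0],[-3.4,5.7,0,0],[-3.2,5.9,0,0],[-2.9,6,0,0],[-2.6,6.1,0,0],[-2.4,6.2,0,0],[-2.1,6.3,0,0]])

```text
t: 12.65
ee_pos: [475.2, -62.0, 96.8]
orientation: [-1.57, -0.078, 0.075]
ft_force: [6.7, -2.2, 0.5]
width: 9.0
```

Emit:
arm_command(targets=[[-1.8,6.4,0,0],[-1.6,6.5,0,0],[-1.3,6.5,0,0],[-1,6.6,0,0],[-0.7,6.6,0,0],[-0.4,5,0,0],[0,2,0,0],[0,0,0,0]])

```text
t: 13.32
ee_pos: [469.6, -62.7, 57.2]
orientation: [-1.57, -0.079, 0.073]
ft_force: [9.2, -1.4, -3.4]
width: 8.9
```

Emit:
arm_command(targets=[[0,4,0,0],[0,3,0,0],[0,2,0,0],[0,0,0,0]])

```text
t: 13.65
ee_pos: [469.7, -62.7, 50.4]
orientation: [-1.57, -0.079, 0.073]
ft_force: [0.7, -1.3, 27.1]
width: 9.4
```

Emit:
arm_command(targets=[[0,2,0,0],[0,2,0,0],[0,0,0,0]])

```text
t: 13.9
ee_pos: [469.7, -62.7, 46.8]
orientation: [-1.57, -0.08, 0.073]
ft_force: [0.0, -0.4, 32.1]
width: 9.3
```

The stop is reached (about 30 N, pads sliding on the bar). Release and rise.

Emit:
arm_command(targets=[[0,0,0,0],[0,0,0,0],[0,0,0,0],[0,0,0,0],[0,-15,0,0],[0,-25,0,0],[0,-35,0,0],[0,-35,0,0],[0,-35,0,0],[0,-35,0,0],[0,-30,0,0],[0,0,0,0],[0,0,0,0]], gripper=45)

```text
t: 14.98
ee_pos: [468.1, -62.6, 255.4]
orientation: [-1.57, -0.078, 0.074]
ft_force: [0.4, 0.4, -0.1]
width: 39.4
```

```bash
python3 - <<'E'
from h import *
im=get_image("scene"); cv2.imwrite("pics/s3.png",cv2.resize(im[80:380,160:460],(600,600)))
o=get_obs(); print(o["t"],o["ee_pos"],o["ft_force"])
c,s=np.cos(.0994),np.sin(.0994)
for th in (1.3,1.4,1.57):
  r=155*np.sin(th); print(th,[((proj("scene",[623-r*c-k*s,-43.7-r*s+k*c,50+155*np.cos(th)])-[160,80])*2).round(0) for k in (-45,45)])
for th in (0,.1): 
  r=155*np.sin(th); print(th,[((proj("scene",[587-r,-225+k,50+155*np.cos(th)])-[160,80])*2).round(0) for k in (-45,45)])
E
```

```text
15.0333 [467.11845973 -62.39153582 253.92543677] [-0.67112528  0.61001751 -0.44472735]
1.3 [array([134., 341.]), array([ 66., 299.])]
1.4 [array([132., 357.]), array([ 65., 315.])]
1.57 [array([134., 383.]), array([ 67., 339.])]
0 [array([377., 254.]), array([291., 208.])]
0.1 [array([362., 263.]), array([276., 216.])]
```

View pics/s3.png

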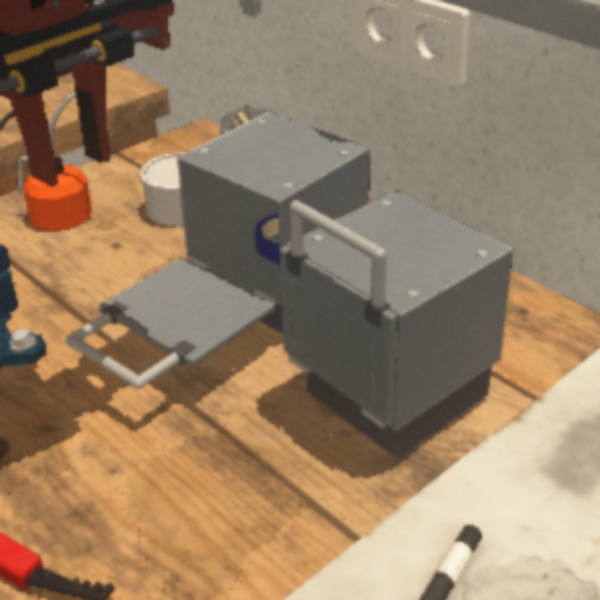

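The lowered bar's ends are at (140,381) and (73,341), matching 1.57 rad. The shut bar's are at (380,252) and (295,207), matching 0 rad. The gripper is clear, so I'm handing in.

```bash
python3 -c "
from workcell import *
print(close_job())"
```

```text
the job is handed in; nothing more can be done
None
```

Both doors are where the task wants them, and I handed the job in at about 15 s of the 58 s; no verdict was reported. I pinched each bar from above and swung it along its arc: the lowered door up to its shut stop, then the other door down to its level stop.

**Last checks:** in the final scene picture the bars match a shut door (about 0 rad) and a level door (about 1.57 rad) to within roughly 3 px of the picture. The gripper was clear, about 200 mm above the lowered bar, and the wrist force was near zero.

**Deviations:**
- While I was closing the first door, its hinge turned out to be slightly off my estimate. The wrist force rose to about 38 N, and I corrected the path partway.
- At the level stop I pressed down with about 32 N, and the pads slid a little on the bar.
- The force readings came only at the end of each move, so a brief higher peak would not have shown.

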